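# Lift a freshly oiled wood sample on a broad knife

### The arm

A 7-joint arm with a two-finger parallel gripper is mounted at the origin on the work surface. World frame = base frame: x ahead of the robot, y to its left, z up, the work surface at z = 0. Lengths are in m, angles in rad, forces in N, time in s.
With the tool pointing down it reaches from about 0.425 to 0.925 m from the base axis. Payload 6.8 kg.
Tool frame: the origin (TCP) lies at the very end of the fingers, on their centre line; the grasp point (between the pads) lies 19 mm behind it (r.tcp_to_grasp is the distance from the TCP to the grasp point, in m); z points along the fingers, y is the line along which they close (so a half turn about z gives the same grasp; the last joint's range is limited). The gripper opens to 85 mm and grips with 20 to 120 N. Pads are 22 mm wide; open, the fingers measure 114 mm over their backs; the gripper's body (76 mm by 85 mm) begins 54 mm behind the grasp point. The pads swing forward as they close: fully open they stand 13 mm farther back than shut.
Start: joints at [-1.391, 0.477, 0.022, 1.555, -0.011, 1.109, -0.083], TCP at [0.192, 0.647, 0.198] pointing down, gripper open.
Joint ranges: [-2.96, 2.96], [-0.34, 2.1], [-1.41, 1.46], [0.24, 2.44], [-1.37, 4.51], [0.17, 1.92], [-2.96, 2.96]. Speed limits (rad/s): [2.39, 2.39, 3.14, 3.14, 3.14, 3.14, 3.14].

### API

Orientations are given as a rotation vector (axis times angle).
In Python, from bench import r gives the robot as it stands.
- The arm moves only by the tool step_arm, never from a script. Its argument "moves" is a list of rows, each a list of 7 numbers: the shift along the tool's x, y, z in mm, then the turn, a rotation vector about the tool's x, y, z in rad, then the finger opening in mm, from 0 to 85.4. A call has 1 to 8 rows; each row is the pose to reach, as a shift and turn from the pose commanded when the call began, along the tool's axes at that moment; what a row does not reach only later rows make up. A row lasts 1/10 s, in which the tool goes at most 50 mm and 8.59 degrees, less where a joint would pass 70% of its speed; a pose out of reach is approached as far as the arm can. A call with a gripper value outside its range is refused whole. The fingers move at their own pace and stop on an object; "grip_force" is the grip in N (left out, the last holds). Time passes only in rows, so rows that repeat a pose let the fingers close. It gives the time, the measured TCP pose, the force, the opening and the grip force at its end, in the units of the state.
- r.get_obs(): the state, without advancing time (a new reading comes with each control period).
- r.grab_frame(name): name is "scene" or "top" or "wrist"; returns a dict with "image" (400x640x3 uint8, red, green, blue), "depth" (400x640 float32, m along the optical axis (not along the pixel's ray), 0 where there is no reading), "mtx" (3x3 intrinsics, pixels), "rvec" (rotation vector, rad) and "tvec" (3), from world to camera coordinates, as OpenCV has them. Camera axes: x right, y down, z forward; pixel columns grow to the right and rows downward; lengths in m; the calibration is good to about 2 mm. The wrist camera is an equidistant fisheye: a pixel r from the principal point sees the ray r / f radians off the axis. A picture is of the moment at which its call begins.
- r.hand_in(): hands the job in; it is judged then, once.
The state is a dict: "clock": time; "joints": joint angles; "qvel": joint speeds; "tau": joint torques, N m; "tcp_pos": TCP position; "orientation": TCP orientation; "contact_force": force on the tool from outside, world axes, zero at the start; "moment": the same for the moment, N m; "grip_width": finger opening in m; "gripper_force": force on a finger pad.
Only numpy, scipy, OpenCV 4.12 (cv2) and the standard library are available. Lean on these libraries where they do the work, as an engineer would, in place of code of your own. Each camera call takes 0.05 s, during which the arm holds its last target. There are 200 camera calls.

### The job

The dark brown wood sample on the drying rack has just been oiled: pick up the broad filling knife by its handle, slide the blade under the sample between the two strips that carry it, and lift the sample at least 8 cm clear of the rack, keeping it level. Finish while holding it up there, resting on the blade alone, level and still; do not put it down or let go. The gripper and arm must touch none of the three samples, and the other two samples, the oil tin and the sanding block stay where they are.

Things in the scene. Friction and masses are not known exactly. Their poses are not given: they have to be found in the camera images.
- knife: Filling knife, 150 g, red handle, steel blade, lying on the bench right of the rack. Origin: under the handle at the place to grip; x from handle to blade, z up. Handle x -75 to 35 mm, 28 wide, 24 high, level on the bench. Bolster to x = 45, 26 wide, 16 high. Flat level blade at z 11 to 13 mm: neck 30 to 47 wide to x = 60, then 54 wide to the front edge at x = 135. Balances near x = 15.
- blade_centre (a point): Middle of the knife's blade: 93 mm ahead of the knife's origin along its x, 12 mm above the handle's underside; same axes as the knife.
- sample_brown: Flat wood sample, dark brown, freshly oiled: the one to lift. 80 (x) by 104 (y) by 12 mm, about 75 g, edge-glued staves. Origin: centre of its underside, z up. Lies across one of the three strip pairs of the rack, underside 50 mm above the bench, x along the strips within 0.1 rad, centred within 6 mm.
- sample_natural: Flat wood sample, light natural oak; stays. 80 (x) by 104 (y) by 12 mm, about 75 g, edge-glued staves. Origin: centre of its underside, z up. Lies across one of the three strip pairs of the rack, underside 50 mm above the bench, x along the strips within 0.1 rad, centred within 6 mm.
- sample_white: Flat wood sample, whitish; stays. 80 (x) by 104 (y) by 12 mm, about 75 g, edge-glued staves. Origin: centre of its underside, z up. Lies across one of the three strip pairs of the rack, underside 50 mm above the bench, x along the strips within 0.1 rad, centred within 6 mm.
- rack: Wooden drying rack, fixed, 50 mm high. Origin: centre of its underside, z up; x points away from the robot (within 0.3 rad). Three places at y = -125, 0, 125 mm, each two upright strips along x (x -62 to 62 mm), 42 mm either side of the place's middle, black top edges. Between them 74 mm free width, open at the ends; below only two flat laths across, 12 mm high, at x = -42 and 42.
- oil_tin: Closed metal tin, green band, diameter 70 mm, 85 mm high, standing on the bench left of the rack. Origin: centre of its underside.
- sanding_block: Cork sanding block 70 x 115 x 31 mm, lying on the bench left of the rack, near the tin. Origin: centre of its underside.
Things that resemble listed ones, but are neither listed nor needed, are in the scene too. Of the things that look like the knife, the larger one is meant. There is more than one size of the sample_brown; the one meant has the size given above.

How it is judged:
By the outcome, as a careful person would: the job done as asked, in the order asked, and still so for the second after the job is handed in, while the arm keeps its last pose, push and grip.
It also fails if it takes over 48 s, if anything falls off the work surface, if the arm or the gripper's body presses on something with over 40 N, if the wrist force passes 120 N, or if a joint passes its speed limit or range.

## Working session

There is one attempt and no reset: what is moved stays moved. The work goes in short steps, Python scripts to look and compute and a tool call to move; the robot and the scene stay as the last step left them, time stands still between calls to the robot, and variables do not carry over. Pictures are saved under pics/ and viewed, at most 10 in all, crops included, and the job is handed in when it is done.

Besides the shell and the picture viewer there is one more tool, called after ">>>" as a command line: name --pt "numbers of a row" for each row, then --argument value for the rest. step_arm: Moves the arm, as the interface text tells. Its arguments: {"type":"object","properties":{"moves":{"type":"array","items":{"type":"array","items":{"type":"number"}}},"grip_force":{"type":"number"}},"required":["moves"]}

```bash
mkdir -p pics; ls; python3 - <<'E'
from bench import r
import cv2,numpy as np
for n in("top","scene"):
    f=r.grab_frame(n); cv2.imwrite(f"pics/{n}0.png",f["image"][:,:,::-1]); np.savez(f"{n}0.npz",**f)
o=r.get_obs(); print(o["clock"],o["tcp_pos"],o["orientation"],o["joints"])
E
```

```text
pics
0.1 [0.1914749  0.64667018 0.19721162] [-4.50625249e-01 -3.10900493e+00  2.57553795e-03] [-1.39108139  0.47774146  0.02237676  1.55634288 -0.01149841  1.10927965
 -0.08315474]
```

View pics/top0.png

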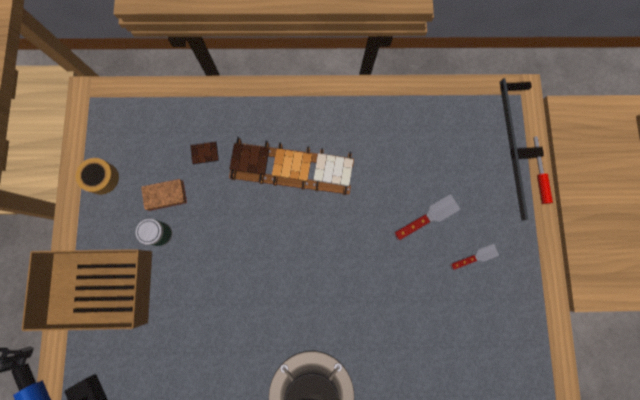

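View pics/scene0.png

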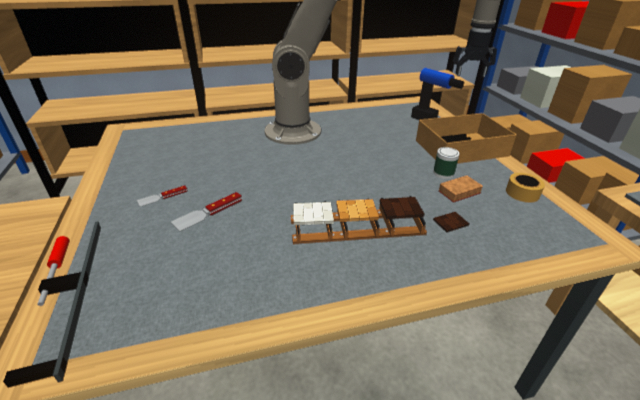

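The top view shows the big knife (red handle around 412,228, blade at 445,208) and a smaller decoy at (475,257). The full-size brown sample is on the rack's left place (250,160), and the small brown one lies at (204,152). Next I'll measure.

```bash
cat > h.py <<'E'
import numpy as np,cv2
from scipy.spatial.transform import Rotation as Ro
def pts(f,m):
    v,u=np.nonzero(m&(f["depth"]>0)); K=f["mtx"]; d=f["depth"][v,u]
    c=np.stack([(u-K[0,2])/K[0,0]*d,(v-K[1,2])/K[1,1]*d,d],1)
    R=Ro.from_rotvec(np.ravel(f["rvec"])).as_matrix()
    return (c-np.ravel(f["tvec"]))@R
def rect(p):
    (c,s,a)=cv2.minAreaRect(p[:,:2].astype(np.float32)); return np.round(c,4),np.round(s,4),round(a,1)
E
python3 - <<'E'
from h import *
f=dict(np.load("top0.npz")); im=f["image"].astype(int); h=cv2.cvtColor(f["image"],cv2.COLOR_RGB2HSV).astype(int)
def box(u0,u1,v0,v1):
    m=np.zeros(im.shape[:2],bool); m[v0:v1,u0:u1]=1; return m
P=pts(f,np.ones(im.shape[:2],bool)&(f["depth"]>0)); idx=np.zeros(im.shape[:2],int)
red=((h[...,0]<8)|(h[...,0]>172))&(h[...,1]>140)&box(385,435,205,245)
n,l,st,_=cv2.connectedComponentsWithStats(red.astype(np.uint8))
p=pts(f,red); print("handle",len(p),p.mean(0),np.percentile(p[:,2],[5,50,95]),rect(p))
bl=(h[...,2]>115)&(h[...,1]<60)&box(422,465,192,226)
q=pts(f,bl); print("blade",len(q),q.mean(0),np.percentile(q[:,2],[5,50,95]),rect(q))
d=q.mean(0)-p.mean(0); print("ang",np.degrees(np.arctan2(d[1],d[0])))
a=pts(f,box(225,360,130,195)); t=a[(a[:,2]>.054)&(a[:,2]<.075)]
print("tops",len(t),np.median(t[:,2]),rect(t), t.min(0),t.max(0))
for nm,b in(("brown",box(225,271,135,190)),("nat",box(272,312,135,190)),("white",box(314,357,135,190))):
    t=pts(f,b); t=t[(t[:,2]>.0565)&(t[:,2]<.075)]; print(nm,len(t),t.mean(0),rect(t))
t=a[(a[:,2]>.005)&(a[:,2]<.075)]; print("rack",rect(t))
E
```

```text
handle 269 [ 0.45678034 -0.30041648  0.02491643] [0.02188795 0.02490259 0.02831493] (array([ 0.457 , -0.3013]), array([0.0244, 0.1057]), 29.4)
blade 554 [ 0.51067893 -0.39856541  0.01379045] [0.00872126 0.01399196 0.0187185 ] (array([ 0.5091, -0.3963]), array([0.0571, 0.1096]), 29.8)
ang -61.22656347373976
tops 2932 0.06300688288277313 (array([0.6439, 0.0497]), array([0.3488, 0.1121]), 81.3) [ 0.57585611 -0.12697922  0.05401408] [0.72205452 0.22730617 0.0704947 ]
brown 973 [0.65891088 0.17095813 0.06291415] (array([0.6598, 0.1712]), array([0.1038, 0.0806]), 81.5)
nat 969 [0.63920706 0.04861027 0.06297967] (array([0.6399, 0.0486]), array([0.1036, 0.0802]), 79.7)
white 950 [ 0.62336336 -0.07113157  0.06305176] (array([ 0.6249, -0.0714]), array([0.1033, 0.0828]), 79.3)
rack (array([0.6615, 0.0494]), array([0.4073, 0.206 ]), 89.4)
```

```bash
cat >> h.py <<'E'
def goal(o,x,y,z,yaw):  # tool down, tool x at yaw (deg); prints shift mm + turn
    R=Ro.from_rotvec(o["orientation"]); T=Ro.from_euler("z",yaw,degrees=True)*Ro.from_euler("x",180,degrees=True)
    s=R.inv().apply(np.array([x,y,z])-o["tcp_pos"])*1000; w=(R.inv()*T).as_rotvec()
    print(np.round(s,1),np.round(w,4),"dist",round(np.linalg.norm(s)))
E
python3 - <<'E'
from h import *; from bench import r
o=r.get_obs()
goal(o,.5,.25,.2,119.5);goal(o,.467,-.318,.2,119.5)
E
```

```text
[-408.5 -292.8   -2.3] [-0.0015  0.0008  0.768 ] dist 503
[-538.1 -846.7   -1.3] [-0.0015  0.0008  0.768 ] dist 1003
```

>>> step_arm --pt "-40 -29 0 0 0 0.1 60" --pt "-80 -58 0 0 0 0.2 60" --pt "-120 -86 0 0 0 0.3 60" --pt "-160 -115 0 0 0 0.4 60" --pt "-200 -143 0 0 0 0.5 60" --pt "-240 -172 0 0 0 0.6 60" --pt "-280 -201 0 0 0 0.7 60" --pt "-320 -230 0 0 0 0.768 60"

```text
clock: 0.9
tcp_pos: [0.4338, 0.334, 0.198]
orientation: [-1.587, -2.711, 0.0]
contact_force: [1.0, 0.9, -0.6]
grip_width: 0.0601
gripper_force: 0.0
```

```bash
python3 - <<'E'
from h import *; from bench import r
o=r.get_obs(); print(o["tcp_pos"])
goal(o,.5,.25,.2,119.5);goal(o,.5,.1,.2,119.5);goal(o,.467,-.318,.2,119.5)
E
```

```text
[0.43382319 0.33401228 0.19797206]
[-105.7   16.6   -2. ] [-0.0003 -0.0001 -0.0034] dist 107
[-236.5  -56.8   -2. ] [-0.0003 -0.0001 -0.0034] dist 243
[-584.8 -290.2   -2. ] [-0.0003 -0.0001 -0.0034] dist 653
```

>>> step_arm --pt "-45 0 0 0 0 0 60" --pt "-90 -4 0 0 0 0 60" --pt "-132 -15 0 0 0 0 60" --pt "-174 -30 0 0 0 0 60" --pt "-215 -50 0 0 0 0 60" --pt "-255 -72 0 0 0 0 60" --pt "-296 -98 0 0 0 0 60" --pt "-337 -125 0 0 0 0 60"

```text
clock: 1.7
tcp_pos: [0.4899, -0.0207, 0.198]
orientation: [-1.582, -2.714, -0.0]
contact_force: [0.0, -0.3, -0.4]
grip_width: 0.0597
gripper_force: 0.0
```

```bash
python3 - <<'E'
from h import *; from bench import r
o=r.get_obs(); print(o["tcp_pos"])
goal(o,.467,-.318,.15,119.5)
E
```

```text
[ 0.48985404 -0.02073838  0.19798961]
[-247.4 -166.4   48. ] [-0.     -0.0001  0.0005] dist 302
```

>>> step_arm --pt "-39 -26 0 0 0 0 60" --pt "-78 -52 0 0 0 0 60" --pt "-117 -79 0 0 0 0 60" --pt "-156 -105 10 0 0 0 60" --pt "-190 -128 25 0 0 0 60" --pt "-222 -150 38 0 0 0 60" --pt "-247 -166 48 0 0 0 60" --pt "-247 -166 48 0 0 0 60"

```text
clock: 2.5
tcp_pos: [0.4648, -0.32, 0.1488]
orientation: [-1.591, -2.707, 0.005]
contact_force: [-0.5, 0.9, -0.8]
grip_width: 0.0597
gripper_force: 0.0
```

```bash
python3 - <<'E'
from h import *; from bench import r
o=r.get_obs(); print(o["tcp_pos"],o["joints"])
f=r.grab_frame("wrist"); np.savez("w0.npz",**f); im=f["image"].copy()
t=o["tcp_pos"]
def prj(p):
    c=Ro.from_rotvec(np.ravel(f["rvec"])).apply(p)+np.ravel(f["tvec"]); K=f["mtx"]
    a=np.arctan2(np.hypot(c[0],c[1]),c[2]); q=c[:2]/np.hypot(c[0],c[1])*a
    return int(K[0,0]*q[0]+K[0,2]),int(K[1,1]*q[1]+K[1,2])
d=np.array([np.cos(np.radians(-60.4)),np.sin(np.radians(-60.4)),0]); n=np.array([-d[1],d[0],0]); og=np.array([.467,-.318,0])
for a,b,z in((-75,14,24),(-75,-14,24),(35,14,24),(35,-14,24),(135,27,13),(135,-27,13),(0,0,24)):
    cv2.circle(im,prj(og+(d*a+n*b)/1000+[0,0,z/1000]),3,(0,255,0),1)
cv2.imwrite("pics/w0.png",im[:,:,::-1])
E
```

```text
[ 0.46484406 -0.31999156  0.14878516] [ 0.01382259  0.3985736   0.61169359  1.90425865 -0.27868725  0.92580884
  1.2668609 ]
```

View pics/w0.png

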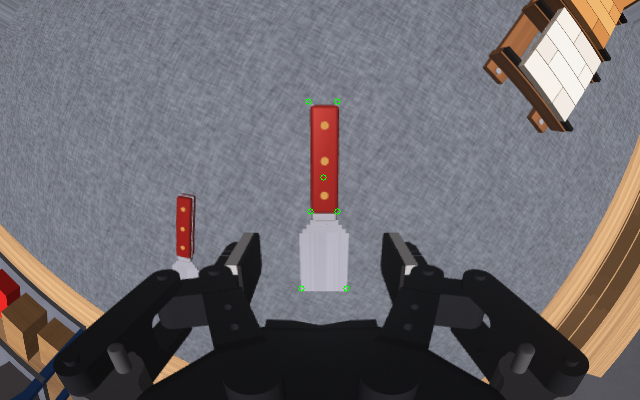

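The wrist view confirms the estimate: the handle spans rows 105–212 and the blade edge is at row 291, about 2–3 mm further ahead than I predicted. I'll correct for that and descend.

```bash
python3 - <<'E'
from h import *; from bench import r
o=r.get_obs(); goal(o,.468,-.320,.004,119.7)
E
```

```text
[ -3.3   0.9 145.2] [-0.0021 -0.0008 -0.0075] dist 145
```

>>> step_arm --pt "-1 0 30 0 0 -0.007 50" --pt "-2 1 65 0 0 -0.007 50" --pt "-3 1 100 0 0 -0.007 50" --pt "-3 1 125 0 0 -0.007 50" --pt "-3 1 138 0 0 -0.007 50" --pt "-3 1 144 0 0 -0.007 50" --pt "-3 1 145 0 0 -0.007 50" --pt "-3 1 145 0 0 -0.007 50"

```text
clock: 3.35
tcp_pos: [0.4707, -0.318, 0.0061]
orientation: [1.572, 2.718, 0.0]
contact_force: [-0.6, -1.3, 1.1]
grip_width: 0.05
gripper_force: 0.0
```

>>> step_arm --pt "0 0 0 0 0 0 30" --pt "0 0 0 0 0 0 20" --pt "0 0 0 0 0 0 15" --pt "0 0 0 0 0 0 15" --pt "0 0 0 0 0 0 15" --pt "0 0 0 0 0 0 15" --pt "0 0 0 0 0 0 15" --grip_force 80

```text
clock: 4.05
tcp_pos: [0.4698, -0.3178, 0.005]
orientation: [-1.573, -2.719, 0.0]
contact_force: [-0.6, -0.6, -0.7]
grip_width: 0.0149
gripper_force: 0.0
```

```bash
python3 - <<'E'
from h import *; from bench import r
o=r.get_obs(); print(o["tcp_pos"],o["grip_width"],o["gripper_force"],o["contact_force"]); goal(o,.454,.203,.16,171.6)
E
```

```text
[ 0.46977885 -0.3178136   0.00503856] 0.014915957375998408 0.0 [-0.57911178 -0.63829455 -0.69822322]
[ 459.4  246.  -154.9] [-0.000e+00 -1.000e-04 -9.023e-01] dist 544
```

```bash
python3 - <<'E'
from h import *; from bench import r
f=r.grab_frame("wrist"); g=r.grab_frame("scene")
im=np.vstack([f["image"][80:400],cv2.resize(g["image"][150:250,100:300],(560,280)) if 0 else cv2.resize(g["image"][150:240,100:330],(640,250))])
cv2.imwrite("pics/w1.png",im[:,:,::-1])
E
```

```text
(no output)
```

View pics/w1.png

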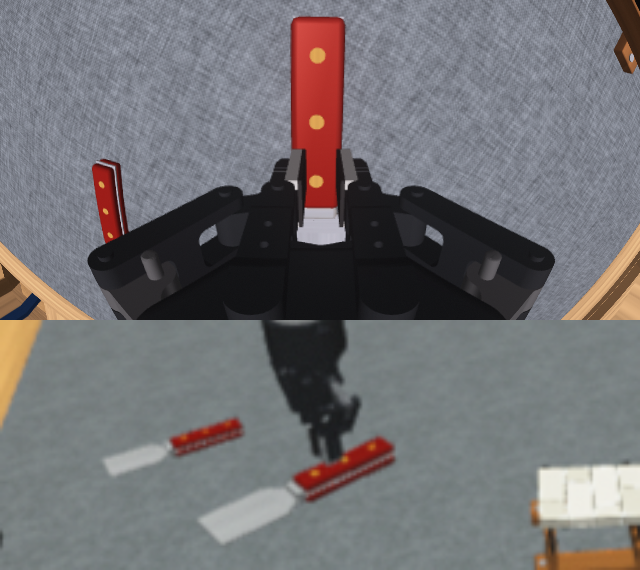

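```bash
python3 - <<'E'
from h import *; from bench import r
f=r.grab_frame("wrist"); np.savez("w1.npz",**f); D=f["depth"]; K=f["mtx"]
R=Ro.from_rotvec(np.ravel(f["rvec"])); t=np.ravel(f["tvec"])
o=r.get_obs(); Rt=Ro.from_rotvec(o["orientation"])
def P(u,v):
    d=D[v,u]; x=np.array([u-K[0,2],v-K[1,2]]); rr=np.hypot(*x); a=rr/K[0,0]
    c=np.array([*(x/rr*np.tan(a)*d),d]); w=R.inv().apply(c-t); return np.round(w*1000,1),np.round(Rt.inv().apply(w-o["tcp_pos"])*1000,1)
for u,v in((317,110),(317,150),(317,180),(317,230),(317,260),(317,275),(317,300),(285,245),(294,250),(297,250),(300,290),(345,245),(349,250),(342,290),(310,320)): print(u,v,*P(u,v))
E
```

```text
317 110 [ 435.4 -261.2   25.6] [ 66.2  -1.6 -20.5]
317 150 [ 445.6 -278.8   24.6] [ 45.9  -1.6 -19.6]
317 180 [ 453.4 -292.5   24.1] [ 30.1  -1.7 -19.1]
317 230 [ 467.2 -316.6   24.4] [  2.3  -1.7 -19.4]
317 260 [ 476.2 -332.2   25.3] [-15.6  -1.8 -20.2]
317 275 [ 480.9 -340.5   25.8] [-25.1  -1.8 -20.8]
317 300 [ 493.5 -362.9   14.1] [-50.9  -2.   -9.1]
285 245 [ 453.  -320.5   52.9] [  6.1 -16.  -47.8]
294 250 [ 455.5 -314.    67.1] [ 10.4 -10.6 -62.1]
297 250 [ 456.6 -313.3   67.3] [ 10.5  -9.3 -62.2]
300 290 [ 464.4 -324.1   76.8] [ -2.7  -7.9 -71.8]
345 245 [ 473.7 -303.3   62.5] [ 10.7  10.6 -57.5]
349 250 [ 475.  -302.8   67.1] [ 10.5  11.9 -62. ]
342 290 [ 478.9 -315.8   76.8] [ -2.7   8.8 -71.7]
310 320 [ 498.1 -380.6   13.1] [-68.5  -6.8  -8.1]
```

```bash
python3 - <<'E'
from h import *; from bench import r
o=r.get_obs(); Rt=Ro.from_rotvec(o["orientation"])
for n in("w0","w1"):
    f=dict(np.load(n+".npz")); D=f["depth"]; K=f["mtx"]
    R=Ro.from_rotvec(np.ravel(f["rvec"])); t=np.ravel(f["tvec"])
    v,u=np.mgrid[180:330,200:440]; v=v.ravel();u=u.ravel(); d=D[v,u]
    x=np.stack([u-K[0,2],v-K[1,2]],1); rr=np.hypot(*x.T); c=np.c_[x/rr[:,None]*(np.tan(rr/K[0,0])*d)[:,None],d]
    w=R.inv().apply(c-t); tp=np.array([.46484,-.31999,.14879]) if n=="w0" else o["tcp_pos"]
    q=Rt.inv().apply(w-tp)*1000; m=(abs(q[:,0])<14)&(abs(q[:,1])<60)
    for lo in range(-80,30,5):
        k=m&(q[:,2]>=lo)&(q[:,2]<lo+5)&(d>0)
        if k.sum(): print(n,lo,k.sum(),"y",np.round(np.percentile(q[k,1],[0,20,50,80,100]),1),"uv",u[k].min(),u[k].max(),v[k].min(),v[k].max())
print(o["clock"],o["grip_width"],o["gripper_force"])
E
```

```text
w0 -80 560 y [-41.  -31.1 -28.8  32.8  43. ] uv 208 435 262 293
w0 -75 455 y [-35.6 -29.6 -28.9  31.1  37.9] uv 226 418 256 303
w0 -70 569 y [-43.1 -31.2 -28.8  32.   44.2] uv 214 427 251 302
w0 -65 489 y [-43.  -31.9 -28.8  32.2  44.2] uv 217 424 246 296
w0 -60 494 y [-43.5 -31.3  30.   32.7  44.2] uv 220 421 242 291
w0 -55 438 y [-43.2 -31.7   0.6  33.5  44.4] uv 224 418 237 284
w0 -50 358 y [-41.7 -29.8  30.3  31.9  43.5] uv 230 413 233 279
w0 -45 201 y [-35.8 -29.6  30.1  30.6  36.4] uv 243 397 232 274
w0 -40 32 y [-29.9 -29.7  30.4  30.6  30.8] uv 259 382 238 267
w1 -80 732 y [-36.5 -18.9  -8.5  19.7  37.4] uv 221 421 260 311
w1 -75 653 y [-23.5  -8.6   7.8   9.5  24.2] uv 258 383 257 306
w1 -70 301 y [-13.8  -9.8  -6.9  10.1  14.4] uv 285 356 252 306
w1 -65 273 y [-20.6 -12.8  -6.9  13.7  21.2] uv 270 371 247 293
w1 -60 401 y [-20.8 -12.8  -6.9  13.7  21.4] uv 271 370 243 288
w1 -55 290 y [-20.8 -15.5   7.8  16.   21.4] uv 273 368 238 281
w1 -50 334 y [-20.8 -12.3  -6.9  12.5  21.5] uv 274 367 233 278
w1 -45 198 y [-20.2 -15.8  -7.4  16.5  21. ] uv 277 365 230 243
w1 -40 152 y [-16.8  -9.2   0.5   9.6  18.7] uv 285 359 228 270
w1 -35 14 y [-7.5 -7.5 -7.   7.9  8. ] uv 305 336 232 240
w1 -25 523 y [-13.   -5.6  -0.6   4.7   9.1] uv 296 337 211 258
w1 -20 1255 y [-16.3  -7.3  -0.6   5.9  11.5] uv 291 341 208 257
w1 0 5531 y [-59.9 -42.3  15.6  42.3  60. ] uv 225 416 198 240
w1 5 28 y [-52.6 -34.2  24.8  47.4  58.7] uv 238 410 199 238
4.2 0.015274908655146299 0.0
```

The wrist depth shows the fingertips about 34 mm short of the reported TCP, roughly 15 mm above the handle top. So the fingers closed above the handle, which is untouched. I'll reopen and descend in small steps, watching the force.

>>> step_arm --pt "0 0 0 0 0 0 50" --pt "0 0 0 0 0 0 50" --pt "0 0 0 0 0 0 50" --pt "0 0 0 0 0 0 50" --pt "0 0 5 0 0 0 50" --pt "0 0 10 0 0 0 50" --pt "0 0 14 0 0 0 50" --pt "0 0 14 0 0 0 50" --grip_force 80

```text
clock: 5.0
tcp_pos: [0.4693, -0.3175, -0.0098]
orientation: [-1.572, -2.718, 0.0]
contact_force: [-0.4, 0.1, 0.2]
grip_width: 0.05
gripper_force: 0.0
```

```bash
cat > tip.py <<'E'
from h import *; from bench import r
f=r.grab_frame("wrist"); o=r.get_obs(); Rt=Ro.from_rotvec(o["orientation"])
D=f["depth"]; K=f["mtx"]; R=Ro.from_rotvec(np.ravel(f["rvec"])); t=np.ravel(f["tvec"])
v,u=np.mgrid[80:380,150:490]; v=v.ravel();u=u.ravel(); d=D[v,u]
x=np.stack([u-K[0,2],v-K[1,2]],1); rr=np.hypot(*x.T); c=np.c_[x/rr[:,None]*(np.tan(rr/K[0,0])*d)[:,None],d]
w=R.inv().apply(c-t)*1000; q=Rt.inv().apply(w-o["tcp_pos"]*1000)
h=cv2.cvtColor(f["image"],cv2.COLOR_RGB2HSV)[v,u].astype(int)
red=((h[:,0]<8)|(h[:,0]>172))&(h[:,1]>140)&(abs(q[:,1])<40)
dark=(h[:,2]<140)&(h[:,1]<60)&(abs(q[:,0])<14)&(abs(q[:,1])<45)&(w[:,2]>9+ (0))
print("tcp",o["tcp_pos"],"w",o["grip_width"],o["gripper_force"],"F",np.round(o["contact_force"],1))
print("finger lowest world z",np.round(np.percentile(w[dark,2],[0,1,3]),1))
p=q[red]; print("handle tool x",np.percentile(p[:,0],[1,99]).round(1),"y",np.percentile(p[:,1],[1,50,99]).round(1),"z",np.median(w[red,2]).round(1))
k=red&(q[:,0]>15); s=np.polyfit(q[k,0],q[k,1],1); print("slope deg",np.degrees(s[0]).round(2))
E
python3 tip.py
```

```text
tcp [ 0.46946676 -0.31763821 -0.00943407] w 0.05020299376449482 0.0 F [-0.2 -0.4  0.8]
finger lowest world z [20.5 32.1 37.2]
handle tool x [-33.1  71.9] y [-15.1  -1.5  11.6] z 24.6
slope deg 0.69
```

>>> step_arm --pt "-1 -1 5 0 0 0 50" --pt "-2 -1.7 9 0 0 0 50" --pt "-2 -1.7 12 0 0 0 50" --pt "-2 -1.7 15 0 0 0 50" --pt "-2 -1.7 17 0 0 0 50" --pt "-2 -1.7 18 0 0 0 50" --pt "-2 -1.7 18 0 0 0 50"

```text
clock: 5.75
tcp_pos: [0.4694, -0.3203, -0.027]
orientation: [-1.573, -2.719, -0.0]
contact_force: [0.1, 0.1, -0.6]
grip_width: 0.05
gripper_force: 0.0
```

```bash
python3 tip.py
```

```text
tcp [ 0.46943521 -0.32039603 -0.02690216] w 0.05002402306431134 0.0 F [-0.2 -0.6 -0.5]
finger lowest world z [ 9.4 15.  20. ]
handle tool x [-30.2  74.2] y [-13.5  -0.   13. ] z 24.6
slope deg 0.65
```

>>> step_arm --pt "0 0 2 0 0 0.01 40" --pt "0 0 2 0 0 0.01 30" --pt "0 0 2 0 0 0.01 20" --pt "0 0 2 0 0 0.01 15" --pt "0 0 2 0 0 0.01 15" --pt "0 0 2 0 0 0.01 15" --pt "0 0 2 0 0 0.01 15" --grip_force 100

```text
clock: 6.5
tcp_pos: [0.4693, -0.3205, -0.0286]
orientation: [1.587, 2.711, 0.0]
contact_force: [-1.3, 0.4, 4.8]
grip_width: 0.0259
gripper_force: 99.1
```

```bash
python3 tip.py
```

```text
tcp [ 0.46934959 -0.32045961 -0.02858069] w 0.025877981350981277 99.06976103782654 F [-1.7  0.7  7.2]
finger lowest world z [ 9.8 17.6 26.6]
handle tool x [-30.4  74. ] y [-12.9   0.4  13.6] z 24.6
slope deg -0.1
```

>>> step_arm --pt "0 0 -10 0 0 0 15" --pt "0 0 -30 0 0 0 15" --pt "0 0 -60 0 0 0 15" --pt "0 0 -90 0 0 0 15" --pt "0 0 -120 0 0 0 15" --pt "0 0 -145 0 0 0 15" --pt "0 0 -155 0 0 0 15" --pt "0 0 -155 0 0 0 15"

```text
clock: 7.35
tcp_pos: [0.4702, -0.3207, 0.1273]
orientation: [1.585, 2.709, 0.001]
contact_force: [0.2, 0.8, -1.9]
grip_width: 0.0258
gripper_force: 98.5
```

```bash
python3 tip.py;  python3 - <<'E'
from h import *; from bench import r
o=r.get_obs(); goal(o,.459,-.06,.127,145.6); goal(o,.454,.202,.127,171.6)
E
```

```text
tcp [ 0.46940871 -0.3201118   0.1259587 ] w 0.025856299960434922 98.54821801185608 F [ 0.2  0.9 -2.1]
finger lowest world z [165.4 173.5 182.6]
handle tool x [-31.2  73.2] y [-12.6   0.7  13.9] z 180.4
slope deg -0.18
[231.8 118.4  -1. ] [ 4.000e-04  2.000e-04 -4.581e-01] dist 260
[462.6 242.5  -1. ] [ 4.000e-04  2.000e-04 -9.119e-01] dist 522
```

>>> step_arm --pt "12 6 0 0 0 -0.02 15" --pt "36 19 0 0 0 -0.07 15" --pt "68 35 0 0 0 -0.13 15" --pt "100 52 0 0 0 -0.2 15" --pt "134 70 0 0 0 -0.27 15" --pt "168 88 0 0 0 -0.34 15" --pt "202 106 0 0 0 -0.4 15" --pt "234 123 0 0 0 -0.46 15"

```text
clock: 8.2
tcp_pos: [0.4602, -0.0534, 0.1248]
orientation: [-0.919, -3.001, 0.001]
contact_force: [0.4, 0.3, -1.8]
grip_width: 0.0259
gripper_force: 98.4
```

```bash
python3 - <<'E'
from h import *; from bench import r
o=r.get_obs(); print(o["tcp_pos"]); goal(o,.454,.202,.127,171.6)
E
```

```text
[ 0.46015583 -0.05344816  0.12480884]
[148.1 208.2  -2.1] [-0.0009 -0.0026 -0.4475] dist 256
```

>>> step_arm --pt "20 29 0 0 0 -0.06 15" --pt "41 57 0 0 0 -0.12 15" --pt "62 86 0 0 0 -0.18 15" --pt "83 116 0 0 0 -0.25 15" --pt "104 146 0 0 0 -0.31 15" --pt "125 175 0 0 0 -0.37 15" --pt "141 198 -2 0 0 -0.42 15" --pt "148 208 -2 0 0 -0.447 15"

```text
clock: 9.0
tcp_pos: [0.4551, 0.2024, 0.1269]
orientation: [-0.227, -3.131, 0.0]
contact_force: [-0.1, 0.1, -1.3]
grip_width: 0.0257
gripper_force: 98.5
```

```bash
python3 - <<'E'
from h import *; from bench import r
o=r.get_obs(); print(o["tcp_pos"]); goal(o,.454,.202,.05,171.6)
f=r.grab_frame("top"); im=f["image"]; h=cv2.cvtColor(im,cv2.COLOR_RGB2HSV).astype(int)
g=r.grab_frame("scene"); cv2.imwrite("pics/s2.png",np.vstack([cv2.resize(im[100:300,150:420],(760,563))])[:,:,::-1])
np.savez("top2.npz",**f); np.savez("scene2.npz",**g)
E
```

```text
[0.45506855 0.20240726 0.12692585]
[ 0.8 -0.5 76.9] [-0.0004 -0.002   0.0019] dist 77
```

View pics/s2.png

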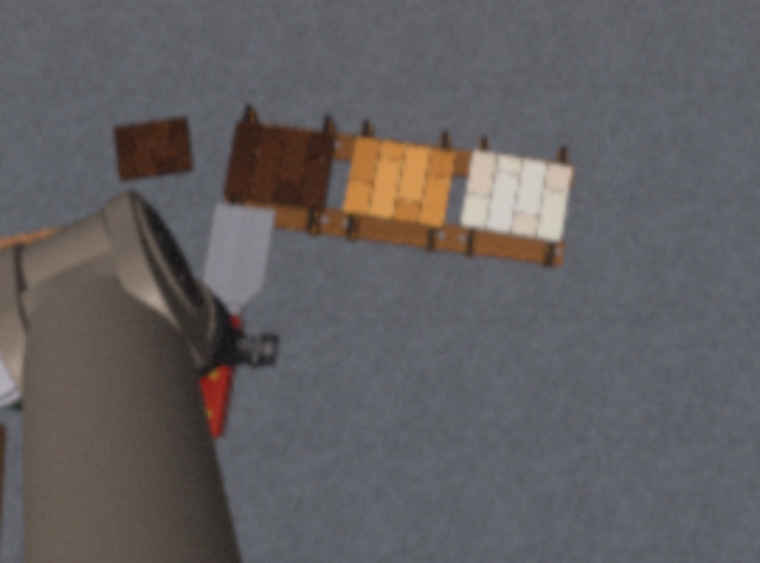

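```bash
cat > blade.py <<'E'
from h import *; import sys
from bench import r
def blade(f,zlo,zhi):
    h=cv2.cvtColor(f["image"],cv2.COLOR_RGB2HSV).astype(int)
    p=pts(f,(h[...,2]>115)&(h[...,1]<60)); p=p[(abs(p[:,1]-.19)<.08)&(p[:,2]>zlo)&(p[:,2]<zhi)&(p[:,0]>.5)&(p[:,0]<.66)]
    A=np.c_[p[:,:2]-p[:,:2].mean(0),np.ones(len(p))]; s=np.linalg.lstsq(A,p[:,2],rcond=None)[0]
    print("blade n",len(p),"mean",p.mean(0).round(4),"tilt x,y deg",np.degrees(s[:2]).round(2),"z",s[2].round(4),rect(p))
E
python3 - <<'E'
from blade import *
f=dict(np.load("top2.npz")); o=r.get_obs(); print(o["tcp_pos"],o["joints"].round(2)); blade(f,.14,.2)
# arm over tin
v,u=np.mgrid[0:400,0:640]; p=pts(f,np.ones((400,640),bool)); k=(abs(p[:,0]-.43)<.08)&(abs(p[:,1]-.47)<.08); print("tin area z",np.percentile(p[k,2],[1,50,90,99]).round(3))
k=(p[:,2]>.25)&(p[:,1]>-.1)&(p[:,1]<.6)&(p[:,0]>0.1)&(p[:,0]<.8); 
for y in np.arange(0,.6,.06):
    m=k&(abs(p[:,1]-y)<.03); 
    if m.sum(): print(y.round(2),p[m,0].min().round(2),p[m,0].max().round(2),np.percentile(p[m,2],[5,95]).round(2))
E
```

```text
[0.45567638 0.20059054 0.12708279] [-0.74  0.28  0.24  2.05 -0.09  0.82  0.97]
blade n 680 mean [0.5456 0.189  0.1694] tilt x,y deg [-0.14  0.11] z 0.1694 (array([0.544 , 0.1897]), array([0.0548, 0.0879]), 81.9)
tin area z [-0.002  0.006  0.088  0.092]
0.06 0.22 0.32 [0.68 0.77]
0.12 0.23 0.46 [0.57 0.76]
0.18 0.27 0.51 [0.33 0.68]
0.24 0.39 0.49 [0.51 0.56]
```

```bash
python3 - <<'E'
from blade import *
o=r.get_obs(); goal(o,.446,.2015,-.004,171.7)
E
```

```text
[  9.5  -0.4 131.1] [-0.0008 -0.0016 -0.0029] dist 131
```

>>> step_arm --pt "5 0 8 0 0 0 15" --pt "9 0 25 0 0 0 15" --pt "9 0 50 0 0 0 15" --pt "9 0 75 0 0 0 15" --pt "9 0 100 0 0 0 15" --pt "9 0 120 0 0 0 15" --pt "9 0 130 0 0 -0.002 15" --pt "9 0 131 0 0 -0.002 15"

```text
clock: 9.9
tcp_pos: [0.4469, 0.1984, -0.0042]
orientation: [-0.238, -3.13, 0.004]
contact_force: [-0.0, -0.1, -1.6]
grip_width: 0.026
gripper_force: 98.5
```

```bash
python3 - <<'E'
from blade import *
f=r.grab_frame("top"); o=r.get_obs(); print(o["tcp_pos"],o["contact_force"]); blade(f,.025,.05); np.savez("top3.npz",**f)
goal(o,.5685,.1835,-.004,171.7)
g=r.grab_frame("scene"); np.savez("scene3.npz",**g); a=cv2.resize(g["image"][100:260,270:500],(760,529)); cv2.imwrite("pics/s3.png",a[:,:,::-1])
E
```

```text
[ 0.44763365  0.19902962 -0.00335096] [-0.32074933  0.81600149 -1.87243443]
blade n 503 mean [0.5406 0.1842 0.0383] tilt x,y deg [-0.28 -0.4 ] z 0.0383 (array([0.5402, 0.1846]), array([0.0539, 0.0807]), 80.6)
[-121.8    2.9    0.5] [-0.0014 -0.001  -0.0068] dist 122
```

View pics/s3.png

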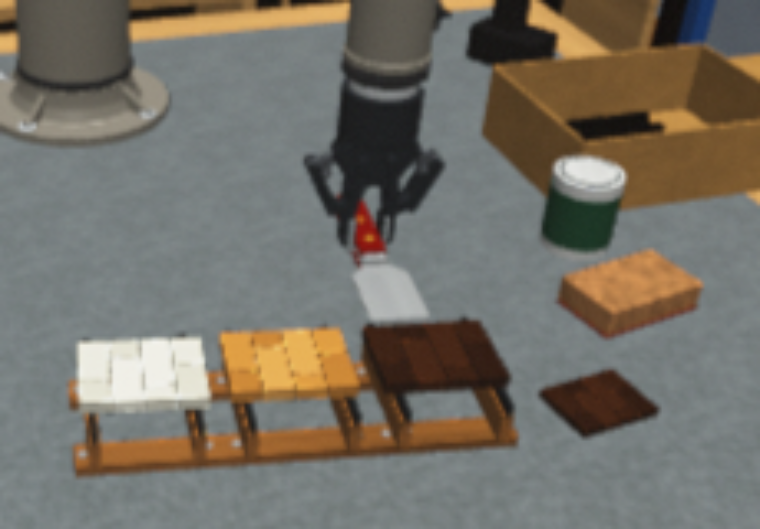

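```bash
python3 - <<'E'
from blade import *
o=r.get_obs(); 
for s in (115,75,0): goal(o,.567-.9895*s/1000,.185+.144*s/1000,-.0035,171.7)
E
```

```text
[-4.6  2.6  0.8] [-0.0003  0.0001 -0.0064] dist 5
[-44.6   2.9   0.8] [-0.0003  0.0001 -0.0064] dist 45
[-119.6    3.4    0.9] [-0.0003  0.0001 -0.0064] dist 120
```

>>> step_arm --pt "-1 2 0.5 0 0 -0.006 15" --pt "-5 2.7 0.5 0 0 -0.006 15" --pt "-12 3 0.5 0 0 -0.006 15" --pt "-20 3 0.5 0 0 -0.006 15" --pt "-28 3 0.5 0 0 -0.006 15" --pt "-35 3 0.5 0 0 -0.006 15" --pt "-40 3 0.5 0 0 -0.006 15" --pt "-42 3 0.5 0 0 -0.006 15"

```text
clock: 10.8
tcp_pos: [0.4908, 0.1969, -0.0035]
orientation: [0.227, 3.133, -0.0]
contact_force: [-0.4, -0.2, -1.8]
grip_width: 0.0261
gripper_force: 98.5
```

```bash
python3 - <<'E'
from blade import *
f=r.grab_frame("top"); o=r.get_obs(); print(o["tcp_pos"],o["contact_force"],o["moment"].round(2)); blade(f,.025,.05)
goal(o,.567,.185,-.0035,171.7)
E
```

```text
[ 0.49074101  0.19693359 -0.00346209] [ 0.17759106 -0.74799741 -2.03602606] [ 0.03 -0.01  0.  ]
blade n 496 mean [0.5815 0.1824 0.0392] tilt x,y deg [-0.64 -0.46] z 0.0392 (array([0.575 , 0.1847]), array([0.0547, 0.0947]), 82.1)
[-77.2  -0.8   0.1] [0.     0.0003 0.0005] dist 77
```

>>> step_arm --pt "-3 0 0 0 0 0 15" --pt "-12 0 0 0 0 0 15" --pt "-25 0 0 0 0 0 15" --pt "-38 0 0 0 0 0 15" --pt "-52 0 0 0 0 0 15" --pt "-65 0 0 0 0 0 15" --pt "-74 0 0 0 0 0 15" --pt "-77 0 0 0 0 0 15"

```text
clock: 11.65
tcp_pos: [0.5677, 0.1856, -0.0034]
orientation: [0.227, 3.133, -0.0]
contact_force: [0.3, -0.1, -0.7]
grip_width: 0.0259
gripper_force: 98.5
```

```bash
python3 - <<'E'
from blade import *
f=r.grab_frame("top"); o=r.get_obs(); print(o["tcp_pos"],o["contact_force"],o["moment"].round(2))
m=np.zeros((400,640),bool); m[135:190,225:272]=1; t=pts(f,m); t=t[(t[:,2]>.0565)&(t[:,2]<.075)]; print(len(t),t.mean(0),rect(t))
g=r.grab_frame("scene"); a=cv2.resize(g["image"][140:260,270:460],(760,480)); cv2.imwrite("pics/s4.png",a[:,:,::-1])
E
```

```text
[ 0.56732933  0.18570803 -0.00351329] [ 0.27001799 -1.40222949 -0.63533674] [-0.05 -0.03 -0.07]
670 [0.66048608 0.15500653 0.06293679] (array([0.6587, 0.1643]), array([0.09  , 0.0798]), 81.0)
```

View pics/s4.png

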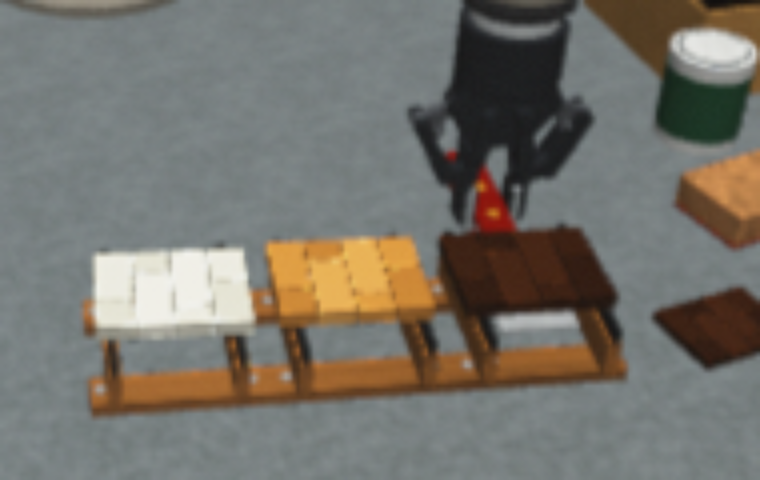

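The blade shows below the brown sample, centred between its strips, and nothing is touching. Now the lift: slow through contact, then up.

>>> step_arm --pt "0 0 -4 0 0 0 15" --pt "0 0 -8 0 0 0 15" --pt "0 0 -10 0 0 0 15" --pt "0 0 -11 0 0 0 15" --pt "0 0 -12 0 0 0 15" --pt "0 0 -13 0 0 0 15" --pt "0 0 -14 0 0 0 15" --pt "0 0 -15 0 0 0 15" --grip_force 120

```text
clock: 12.55
tcp_pos: [0.5661, 0.1861, 0.0115]
orientation: [-0.226, -3.133, 0.0]
contact_force: [1.3, -0.6, -2.0]
grip_width: 0.0252
gripper_force: 122.1
```

>>> step_arm --pt "0 0 -2 0 0 0 15" --pt "0 0 -4 0 0 0 15" --pt "0 0 -6 0 0 0 15" --pt "0 0 -8 0 0 0 15" --pt "0 0 -10 0 0 0 15" --pt "0 0 -11 0 0 0 15" --pt "0 0 -11 0 0 0 15" --pt "0 0 -11 0 0 0 15"

```text
clock: 13.35
tcp_pos: [0.5662, 0.1861, 0.0226]
orientation: [-0.226, -3.133, -0.0]
contact_force: [1.3, 0.2, -2.1]
grip_width: 0.0253
gripper_force: 122.1
```

```bash
cat > samp.py <<'E'
from blade import *
def samp(zlo,zhi):
    o=r.get_obs(); print(o["clock"],o["tcp_pos"],o["orientation"].round(4),o["contact_force"].round(1),o["moment"].round(2),o["grip_width"])
    for n in("scene","top"):
        f=r.grab_frame(n); h=cv2.cvtColor(f["image"],cv2.COLOR_RGB2HSV).astype(int)
        p=pts(f,(h[...,2]<125)&(h[...,1]>90)); p=p[(abs(p[:,1]-.172)<.075)&(abs(p[:,0]-.66)<.06)&(p[:,2]>zlo)&(p[:,2]<zhi)]
        for _ in range(3):
            A=np.c_[p[:,:2]-[.659,.172],np.ones(len(p))]; s=np.linalg.lstsq(A,p[:,2],rcond=None)[0]; e=abs(p[:,2]-A@s); p=p[e<.005]
        print(n,len(p),rect(p),"tilt",np.degrees(s[:2]).round(2),"z",s[2].round(4))
    cv2.imwrite("pics/last.png",cv2.resize(g0["image"][100:260,270:500],(760,529))[:,:,::-1]) if (g0:=r.grab_frame("scene")) else 0
E
python3 -c "
from samp import *
samp(.05,.1)"
```

```text
13.35 [0.56619702 0.18612935 0.02256933] [-0.2257 -3.1334 -0.    ] [ 1.3  0.2 -2.1] [0.04 0.1  0.02] 0.025346346772129272
scene 712 (array([0.6607, 0.1689]), array([0.102 , 0.0848]), 81.8) tilt [-1.01  0.35] z 0.0757
top 662 (array([0.6582, 0.1652]), array([0.0915, 0.0778]), 80.7) tilt [-0.02 -0.36] z 0.0766
```

>>> step_arm --pt "0 0 -2 0 0 0 15" --pt "0 0 -6 0 0 0 15" --pt "0 0 -12 0 0 0 15" --pt "0 0 -19 0 0 0 15" --pt "0 0 -26 0 0 0 15" --pt "0 0 -32 0 0 0 15" --pt "0 0 -36 0 0 0 15" --pt "0 0 -38 0 0 0 15"

```text
clock: 14.3
tcp_pos: [0.5665, 0.1862, 0.0612]
orientation: [0.226, 3.133, 0.001]
contact_force: [0.4, 0.7, -2.8]
grip_width: 0.0253
gripper_force: 122.1
```

>>> step_arm --pt "0 0 -3 0 0 0 15" --pt "0 0 -9 0 0 0 15" --pt "0 0 -17 0 0 0 15" --pt "0 0 -26 0 0 0 15" --pt "0 0 -35 0 0 0 15" --pt "0 0 -43 0 0 0 15" --pt "0 0 -48 0 0 0 15" --pt "0 0 -50 0 0 0 15"

```text
clock: 15.1
tcp_pos: [0.5666, 0.1863, 0.1114]
orientation: [0.226, 3.133, 0.001]
contact_force: [-0.1, 0.2, -3.2]
grip_width: 0.0254
gripper_force: 122.1
```

>>> step_arm --pt "0 0 0 0 0 0 15" --pt "0 0 0 0 0 0 15" --pt "0 0 0 0 0 0 15" --pt "0 0 0 0 0 0 15" --pt "0 0 0 0 0 0 15" --pt "0 0 0 0 0 0 15"

```text
clock: 15.7
tcp_pos: [0.5662, 0.1861, 0.1105]
orientation: [-0.226, -3.133, 0.0]
contact_force: [-0.1, 0.1, -2.5]
grip_width: 0.0251
gripper_force: 122.1
```

```bash
python3 -c "
from samp import *
samp(.13,.19); samp(.13,.19)"
```

```text
15.7 [0.56621295 0.18608838 0.11046731] [-2.2570e-01 -3.1333e+00  1.0000e-04] [-0.1  0.1 -2.5] [ 0.    0.14 -0.04] 0.02513550991644193
scene 711 (array([0.6507, 0.1703]), array([0.103 , 0.1036]), 81.8) tilt [-0.85  0.1 ] z 0.1636
top 821 (array([0.6576, 0.1661]), array([0.0928, 0.0775]), 82.4) tilt [-0.24  0.34] z 0.1648
15.85 [0.56626536 0.18609508 0.11056107] [-0.2258 -3.1334  0.    ] [-1.  -0.4 -2.1] [ 0.05  0.11 -0.03] 0.025445812240768174
scene 705 (array([0.651 , 0.1703]), array([0.1021, 0.1038]), 81.4) tilt [-0.82  0.14] z 0.1637
top 813 (array([0.6571, 0.1659]), array([0.0925, 0.0788]), 83.0) tilt [-0.12 -0.23] z 0.1647
```

View pics/last.png

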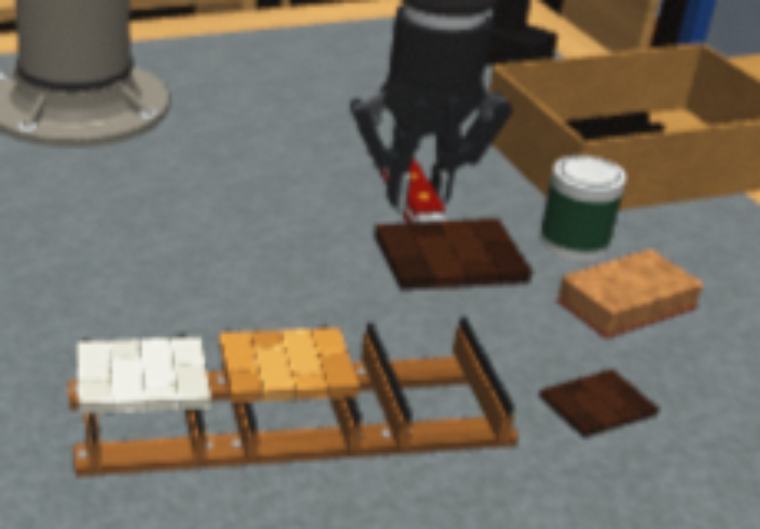

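The sample sits level on the blade about 10 cm above the rack. It is steady, and the other items haven't moved.

```bash
python3 -c "
from bench import r
print(r.hand_in())"
```

```text
the job is handed in; nothing more can be done
None
```

I handed the job in with the dark brown sample resting on the filling knife's blade, level to within about 1° and still, roughly 10 cm above the rack; the other two samples, the tin and the sanding block were left where they were.

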